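# Mirror the row of bench tools into the second rack

### The job

Set the bench out for a left-handed colleague: move all four tools from the full rack to the empty one, in reverse order, so that the tool now in the leftmost bay ends in the rightmost bay and so on across the row. Lay each tool straight in its bay just as it lay before, flat with the handle towards you on the cork pad and the blade or shank between the wooden strips.

Things in the scene. Friction and masses are not known exactly. Their poses are not given: they have to be found in the camera images.
- full_rack: rack full of tools at the start: pale wooden board 240 (x) x 256 (y) x 12 mm, fixed. Origin: centre of its underside, on the bench; x points away from the robot, y left along the row. Bay centres from left: y = +96, +32, -32, -96 mm. In each bay the handle lies on a cork pad centred at x = -40 mm (70 x 24 mm, top 15 mm above the bench).
- empty_rack: rack empty at the start, left or right of the full one, fixed; same make, size, frame, bays and cork pads (fixed to it). In each rack the blades run to +x between upright wooden strips: 8 mm thick, tops 28 mm above the bench, x = +22 to +108 mm, one between each two bays and one at each end.
- narrow_chisel_grip (a point): bench chisel with pale wooden handle and narrow 12 mm blade, 243 mm long, handle 27 mm thick, 114 mm long. Point: in the handle near the balance point, half-way up, 13.5 mm above what it lies on; y axis along the tool to the handle's butt (towards the robot at the start), z up. Starts over its cork pad, give or take some mm.
- wide_chisel_grip (a point): bench chisel with yellow handle and wide 24 mm blade, 243 mm long, handle 27 mm thick, 114 mm long. Point: in the handle near the balance point, half-way up, 13.5 mm above what it lies on; y axis along the tool to the handle's butt (towards the robot at the start), z up. Starts over its cork pad, give or take some mm.
- long_driver_grip (a point): long flat-tip screwdriver, red handle, 199 mm long, handle 24 mm thick, 90 mm long. Point: in the handle near the balance point, half-way up, 12.0 mm above what it lies on; y axis along the tool to the handle's butt (towards the robot at the start), z up. Starts over its cork pad, give or take some mm.
- short_driver_grip (a point): short cross-tip screwdriver, yellow handle, thin shank, 172 mm long, handle 21 mm thick, 90 mm long. Point: in the handle near the balance point, half-way up, 10.5 mm above what it lies on; y axis along the tool to the handle's butt (towards the robot at the start), z up. Starts over its cork pad, give or take some mm.
- narrow_chisel_pad: the cork pad (70 x 24 x 3 mm, fixed) in the full rack on which the narrow chisel lies at the start; origin at the centre of its underside, 12 mm above the bench. It stays there and so marks the bay this tool came from.
- wide_chisel_pad: the cork pad (70 x 24 x 3 mm, fixed) in the full rack on which the wide chisel lies at the start; origin at the centre of its underside, 12 mm above the bench. It stays there and so marks the bay this tool came from.
- long_driver_pad: the cork pad (70 x 24 x 3 mm, fixed) in the full rack on which the long driver lies at the start; origin at the centre of its underside, 12 mm above the bench. It stays there and so marks the bay this tool came from.
- short_driver_pad: the cork pad (70 x 24 x 3 mm, fixed) in the full rack on which the short driver lies at the start; origin at the centre of its underside, 12 mm above the bench. It stays there and so marks the bay this tool came from.
Things that resemble listed ones, but are neither listed nor needed, are in the scene too. What is shaped like the part that bears short_driver_grip but blue is not meant.

How it is judged (in metres and radians):
At the end, for the whole second after the job is handed in: Each tool rests, released, in the mirror-image bay of the second rack, handle towards the robot: handle point within 15 mm of the bay's centre line, 20 mm of the pad's centre along it and 6 mm of its lying height, long axis within 0.15 rad of the bay (((y of narrow_chisel_pad in the frame of full_rack between 0.076 and 0.116 m and y of narrow_chisel_grip in the frame of empty_rack between -0.111 and -0.081 m) or (y of narrow_chisel_pad in the frame of full_rack between 0.012 and 0.052 m and y of narrow_chisel_grip in the frame of empty_rack between -0.047 and -0.017 m) or (y of narrow_chisel_pad in the frame of full_rack between -0.052 and -0.012 m and y of narrow_chisel_grip in the frame of empty_rack between 0.017 and 0.047 m) or (y of narrow_chisel_pad in the frame of full_rack between -0.116 and -0.076 m and y of narrow_chisel_grip in the frame of empty_rack between 0.081 and 0.111 m)) and x of narrow_chisel_grip in the frame of empty_rack between -0.06 and -0.02 m and z of narrow_chisel_grip in the frame of empty_rack between 0.0225 and 0.0345 m and x of each of narrow_chisel, wide_chisel, long_driver, short_driver in the frame of empty_rack above -0.03 m and angle between the y axis of each of narrow_chisel_grip, wide_chisel_grip, long_driver_grip, short_driver_grip and the x axis of empty_rack, either way round below 0.15 rad and linear speed of each of narrow_chisel, wide_chisel, long_driver, short_driver below 0.02 m/s and ((y of wide_chisel_pad in the frame of full_rack between 0.076 and 0.116 m and y of wide_chisel_grip in the frame of empty_rack between -0.111 and -0.081 m) or (y of wide_chisel_pad in the frame of full_rack between 0.012 and 0.052 m and y of wide_chisel_grip in the frame of empty_rack between -0.047 and -0.017 m) or (y of wide_chisel_pad in the frame of full_rack between -0.052 and -0.012 m and y of wide_chisel_grip in the frame of empty_rack between 0.017 and 0.047 m) or (y of wide_chisel_pad in the frame of full_rack between -0.116 and -0.076 m and y of wide_chisel_grip in the frame of empty_rack between 0.081 and 0.111 m)) and x of wide_chisel_grip in the frame of empty_rack between -0.06 and -0.02 m and z of wide_chisel_grip in the frame of empty_rack between 0.0225 and 0.0345 m and ((y of long_driver_pad in the frame of full_rack between 0.076 and 0.116 m and y of long_driver_grip in the frame of empty_rack between -0.111 and -0.081 m) or (y of long_driver_pad in the frame of full_rack between 0.012 and 0.052 m and y of long_driver_grip in the frame of empty_rack between -0.047 and -0.017 m) or (y of long_driver_pad in the frame of full_rack between -0.052 and -0.012 m and y of long_driver_grip in the frame of empty_rack between 0.017 and 0.047 m) or (y of long_driver_pad in the frame of full_rack between -0.116 and -0.076 m and y of long_driver_grip in the frame of empty_rack between 0.081 and 0.111 m)) and x of long_driver_grip in the frame of empty_rack between -0.06 and -0.02 m and z of long_driver_grip in the frame of empty_rack between 0.021 and 0.033 m and ((y of short_driver_pad in the frame of full_rack between 0.076 and 0.116 m and y of short_driver_grip in the frame of empty_rack between -0.111 and -0.081 m) or (y of short_driver_pad in the frame of full_rack between 0.012 and 0.052 m and y of short_driver_grip in the frame of empty_rack between -0.047 and -0.017 m) or (y of short_driver_pad in the frame of full_rack between -0.052 and -0.012 m and y of short_driver_grip in the frame of empty_rack between 0.017 and 0.047 m) or (y of short_driver_pad in the frame of full_rack between -0.116 and -0.076 m and y of short_driver_grip in the frame of empty_rack between 0.081 and 0.111 m)) and x of short_driver_grip in the frame of empty_rack between -0.06 and -0.02 m and z of short_driver_grip in the frame of empty_rack between 0.0195 and 0.0315 m); the robot touches nothing.
It also fails if it takes over 109 s, if anything falls off the work surface, if the arm or the gripper's body presses on something with over 40 N, if the wrist force passes 120 N, or if a joint passes its speed limit or range.

### The arm

A 6-joint arm with a two-finger parallel gripper is mounted at the origin on the work surface; the furniture and walls round the work are solid. World frame = base frame: x ahead of the robot, y to its left, z up, the work surface at z = 0. Lengths are in m, angles in degrees, forces in N, time in s.
With the tool pointing down it reaches from about 0.4 to 0.825 m from the base axis. Payload 7 kg.
Tool frame: the origin (TCP) lies midway between the tips of the shut fingers; the grasp point (between the pads) lies ctrl.tcp_to_grasp behind it (ctrl.tcp_to_grasp is the distance from the TCP to the grasp point, in m); z points along the fingers, y is the line along which they close (so a half turn about z gives the same grasp; the last joint's range is limited). The gripper opens to 88 mm and grips with 3 to 60 N. Pads are 19 mm wide; open, the fingers measure 130 mm over their backs; the gripper's body (78 mm by 193 mm) begins 47 mm behind the grasp point.
Start: joints at [91.908, 20.546, 0.682, 0, -70.136, -16.507], TCP at [0.17, 0.653, 0.227] pointing down, gripper open.
Joint ranges: [-176.03, 176.03], [-82.01, 121.73], [-58.28, 71.71], [-173.87, 95.51], [-174.79, -0.11], [-173.66, 173.66]. Speed limits (degrees/s): [136.94, 136.94, 172.46, 180, 180, 180].

### API

Orientations are given as [roll, pitch, yaw] about the fixed x, y, z axes, in that order (R = Rz(yaw) Ry(pitch) Rx(roll)).
In Python, from plant import ctrl, imaging, close_job gives the robot as it stands.
- The arm moves only by the shell command python3 -m crank 'ROWS'. ROWS is JSON, a list of rows, each a list of 3 entries, a list of its own where there are three numbers: the shift along the world's x, y, z in m, then the turn, a rotation vector about the world's x, y, z in degrees, then the opening, from -1 (shut) to 1 (fully open), so that 0 is half open. A call has 1 to 12 rows; each row shifts and turns the commanded pose from where the row before left it; what a row does not reach is not made up. A row lasts 1/10 s, in which the tool goes at most 50 mm and 8.59 degrees, less where a joint would pass 70% of its speed; a pose out of reach is approached as far as the arm can. A call is refused whole if a number of a shift passes 0.05 or a number of a turn 8.59, either way. A call with a gripper value outside its range is refused whole. The fingers move at their own pace and stop on an object; the grip force is fixed at half the most. Time passes only in rows, so rows that do not move let the fingers close. It gives the time, the measured TCP pose, the force, the opening and the grip force at its end, in the units of the state.
- ctrl.get_obs(): the state, without advancing time (a new reading comes with each control period).
- imaging.snapshot(name): name is "scene" or "top" or "wrist"; returns (picture, depth): 420x560x3 uint8, blue, green, red; 420x560 float32, m along the optical axis (not along the pixel's ray), 0 where there is no reading.
- imaging.camera_model(name): a dict with "mtx" (3x3 intrinsics, pixels), "D" ([k1, k2, p1, p2, k3] as OpenCV has them; the pictures are not rectified), "R" (3x3) and "t" (3): a world point X has camera coordinates R X + t. Camera axes: x right, y down, z forward; pixel columns grow to the right and rows downward; lengths in m; the calibration is good to about 2 mm. A picture is of the moment at which its call begins: read the wrist's pose just before it. camera_model takes no time and is no camera call; for the wrist camera it gives the pose at the moment of the call.
- close_job(): hands the job in; it is judged then, once.
The state is a dict: "clock": time; "joint_pos": joint angles; "qvel": joint speeds; "tau": joint torques, N m; "tool_pos": TCP position; "orientation": TCP orientation; "force": force on the tool from outside, world axes, zero at the start; "moment": the same for the moment, N m; "opening": finger opening in m; "gripper_force": force on a finger pad.
Only numpy, scipy, OpenCV 4.12 (cv2) and the standard library are available. Lean on these libraries where they do the work, as an engineer would, in place of code of your own. Each camera call takes 0.05 s, during which the arm holds its last target. There are 200 camera calls.

## Working session

There is one attempt and no reset: what is moved stays moved. The work goes in short steps, Python scripts to look and compute and a shell command to move; the robot and the scene stay as the last step left them, time stands still between calls to the robot, and variables do not carry over. Pictures are saved under pics/ and viewed, at most 14 in all, crops included, and the job is handed in when it is done.

```bash
mkdir -p pics; ls; python3 - <<'E'
from plant import ctrl, imaging
import cv2
print(ctrl.get_obs(), ctrl.tcp_to_grasp)
for n in ("top","scene"):
    p,d=imaging.snapshot(n); cv2.imwrite(f"pics/{n}0.png",p)
    import numpy as np; np.savez(f"{n}0.npz",p=p,d=d)
    m=imaging.camera_model(n); print(n,m)
E
```

```text
pics
{'clock': 0.0, 'joint_pos': array([ 9.19062844e+01,  2.05909075e+01,  6.33810667e-01, -2.09524899e-02,
       -7.01376925e+01, -1.65084056e+01]), 'qvel': array([-0.07939158,  0.07708269, -0.07646506,  0.11130408,  0.01420055,
       -0.02917214]), 'tau': array([ 3.16430132e-04, -5.82714593e+01,  2.93050826e+01,  6.99717432e+00,
        7.11073910e-03, -1.48600216e-04]), 'tool_pos': array([0.1700519 , 0.65270729, 0.22562633]), 'orientation': array([ 1.79903521e+02, -8.05286125e-03, -1.46092496e+01]), 'force': array([ 0.22475058, -1.38249878, -0.43897869]), 'moment': array([ 0.03537986, -0.01780319,  0.01508885]), 'gripper_force': 0.0, 'opening': 0.08751950083830008} 0.0188
top {'mtx': array([[385.55897925,   0.        , 277.00960075],
       [  0.        , 385.55897925, 207.77454783],
       [  0.        ,   0.        ,   1.        ]]), 'D': array([-0.10846812,  0.        ,  0.        ,  0.        ,  0.        ]), 'R': array([[-0.05852618, -0.99828456, -0.00161861],
       [-0.9780867 ,  0.05766641, -0.20005248],
       [ 0.19980264, -0.01012516, -0.97978385]]), 't': array([-0.003038  ,  0.41847991,  1.05156084])}
scene {'mtx': array([[451.63841084,   0.        , 276.91487719],
       [  0.        , 451.63841084, 212.11916512],
       [  0.        ,   0.        ,   1.        ]]), 'D': array([-0.12413729,  0.        ,  0.        ,  0.        ,  0.        ]), 'R': array([[ 0.87040242, -0.49171551,  0.02480886],
       [-0.23883815, -0.4657655 , -0.85206739],
       [ 0.43052986,  0.73571622, -0.52284384]]), 't': array([-0.36499016,  0.13366922,  1.04353035])}
```

View pics/top0.png

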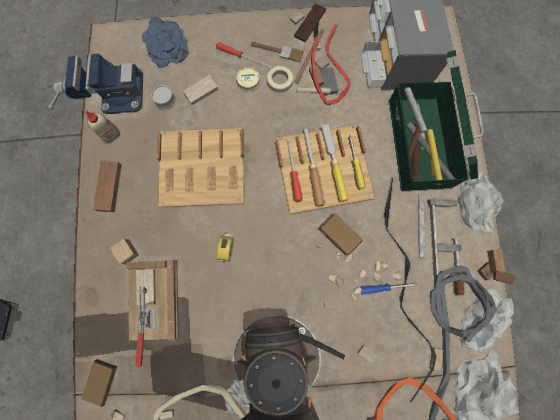

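View pics/scene0.png

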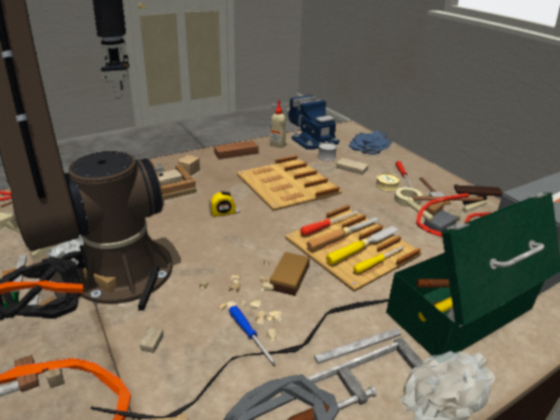

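The top view shows the empty rack on the left, centred near (200,167), and the full rack near (323,168). From left to right it holds the red long driver (295,185), narrow chisel (317,190), wide chisel (338,180) and short driver (360,175). The toolbox is to the right at (440,135). Next I'll measure both racks and the handles.

```bash
cat > h.py <<'E'
import numpy as np, cv2
from plant import ctrl, imaging
def rays(m,uv,z):
    uv=np.asarray(uv,float).reshape(-1,1,2)
    n=cv2.undistortPoints(uv,m["mtx"],m["D"]).reshape(-1,2)
    d=np.c_[n,np.ones(len(n))]@m["R"]; C=-m["R"].T@m["t"]
    return C+d*((z-C[2])/d[:,2])[:,None]
def proj(m,X):
    r,_=cv2.Rodrigues(m["R"]); return cv2.projectPoints(np.float64(X).reshape(-1,1,3),r,m["t"],m["mtx"],m["D"])[0].reshape(-1,2)
def blobs(mask,amin,amax=1e9):
    mask=cv2.morphologyEx(mask.astype(np.uint8)*255,cv2.MORPH_OPEN,np.ones((2,2)))
    c,_=cv2.findContours(mask,cv2.RETR_EXTERNAL,cv2.CHAIN_APPROX_NONE)
    return [k for k in c if amin<cv2.contourArea(k)<amax]
def rect(m,c,z):
    P=rays(m,c.reshape(-1,2),z)[:,:2]
    (cx,cy),(w,h),a=cv2.minAreaRect((P*1000).astype(np.float32))
    if w<h: w,h,a=h,w,a+90
    return np.round([cx,cy,w,h,(a+90)%180-90],1)
E
python3 - <<'E'
from h import *
m=imaging.camera_model("top"); p=np.load("top0.npz")["p"]
hsv=cv2.cvtColor(p,cv2.COLOR_BGR2HSV); H,S,V=cv2.split(hsv)
for q in [(170,145),(200,200),(300,205),(318,195),(338,180),(359,172),(294,185),(215,230),(170,180)]: print(q,hsv[q[1],q[0]])
board=(H>8)&(H<24)&(S>75)&(V>130)
board=cv2.morphologyEx(board.astype(np.uint8),cv2.MORPH_CLOSE,np.ones((5,5)))
for c in blobs(board,3000): 
    print("board",cv2.boundingRect(c),rect(m,c,0.012))
yel=(H>22)&(H<34)&(S>150); red=((H<6)|(H>174))&(S>150)
for n,k in(("yel",yel),("red",red)):
  for c in blobs(k,60): print(n,cv2.boundingRect(c),cv2.contourArea(c),rect(m,c,0.028))
E
```

```text
(170, 145) [ 17  98 204]
(200, 200) [ 17  98 204]
(300, 205) [ 18 100 196]
(318, 195) [ 14 113 182]
(338, 180) [ 25 151 206]
(359, 172) [ 26 148 217]
(294, 185) [  3 167 173]
(215, 230) [ 17  54 150]
(170, 180) [ 15 101 144]
board (158, 129, 87, 79) [561.7 194.7 263.8 239.7  88.7]
board (277, 126, 98, 89) [ 535.  -181.5  262.7  239.7  -83.2]
yel (334, 166, 10, 35) 76.5 [ 484.  -210.8  104.2   16.3    1.8]
yel (429, 132, 10, 31) 94.0 [ 581.3 -512.    96.9   17.8    2.2]
red (137, 334, 8, 33) 123.0 [ 43.8 371.   87.3  14.7  -5.4]
red (292, 173, 11, 29) 152.5 [479.  -89.3  86.3  20.5   4. ]
red (313, 53, 38, 53) 198.0 [ 820.8 -213.4  159.8  110.9   28.7]
red (217, 44, 26, 13) 111.5 [944.4  94.9  87.5  21.2  61.6]
```

```bash
python3 -m crank '[[[0.024,-0.038,0.008],[0,0,1.2],0],[[0.024,-0.038,0.008],[0,0,1.2],0],[[0.024,-0.038,0.008],[0,0,1.2],0],[[0.024,-0.038,0.008],[0,0,1.2],0],[[0.024,-0.038,0.008],[0,0,1.2],0],[[0.024,-0.038,0.008],[0,0,1.2],0],[[0.024,-0.038,0.008],[0,0,1.2],0],[[0.024,-0.038,0.008],[0,0,1.2],0],[[0.024,-0.038,0.008],[0,0,1.2],0],[[0.024,-0.038,0.008],[0,0,1.2],0],[[0.024,-0.038,0.008],[0,0,1.2],0],[[0,0,0],[0,0,1.2],0]]'
python3 - <<'E'
from h import *
print(ctrl.get_obs()["tool_pos"]); m=imaging.camera_model("wrist"); p,d=imaging.snapshot("wrist"); cv2.imwrite("pics/w1.png",p); np.savez("w1.npz",p=p,d=d,**m)
print(m["R"],-m["R"].T@m["t"], m["mtx"][0,0])
E
```

```text
clock: 1.3
tool_pos: [0.4361, 0.2316, 0.3156]
orientation: [-180.0, -0.1, -0.4]
force: [0.5, 0.5, 0.4]
opening: 0.0435
gripper_force: 0.0
[0.43607601 0.23157558 0.31562677]
[[-6.95697838e-03 -9.99975720e-01  3.99596139e-04]
 [-9.65774168e-01  6.82264879e-03  2.59294637e-01]
 [-2.59291068e-01  1.41798756e-03 -9.65798184e-01]] [0.5053273  0.22966337 0.47464459] 365.5492260520967
```

View pics/w1.png

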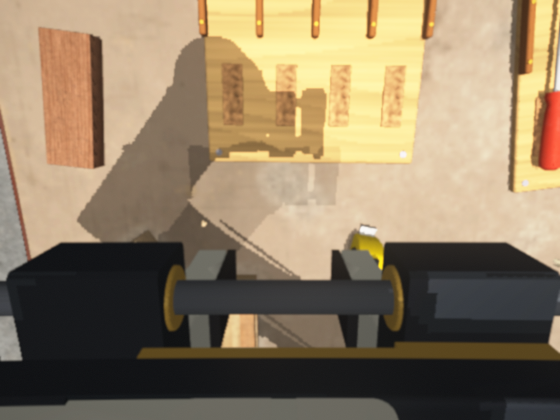

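The wrist view shows the empty rack's cork pads centred near (232,95), (286,95), (341,95) and (394,96), with the board's front edge at row 162. The strips run along the top of the picture.

```bash
python3 -m crank '[[[0.005,-0.045,0],[0,0,0.7],0],[[0.005,-0.045,0],[0,0,0.7],0],[[0.005,-0.045,0],[0,0,0.7],0],[[0.005,-0.045,0],[0,0,0.7],0],[[0.005,-0.045,0],[0,0,0.7],0],[[0,-0.045,0],[0,0,0.7],0],[[0,-0.045,0],[0,0,0.7],0],[[0,-0.045,0],[0,0,0.7],0],[[0,-0.04,0],[0,0,0.7],0],[[0,0,0],[0,0,0.7],0]]'
python3 - <<'E'
from h import *
print(ctrl.get_obs()["tool_pos"]); m=imaging.camera_model("wrist"); p,d=imaging.snapshot("wrist"); cv2.imwrite("pics/w2.png",p); np.savez("w2.npz",p=p,d=d,**m)
z=np.load("w1.npz"); 
P=rays(z,[(232.5,95.5),(286,95.5),(340.5,95.5),(394.5,96.5)],.015); print(P.round(4))
print(np.diff(P,axis=0)[:,:2], "board front",rays(z,[(209,162),(412,162)],.012).round(4))
g=cv2.cvtColor(z["p"],cv2.COLOR_BGR2HSV)
mask=(g[...,2]<150)&(g[...,1]>90)&(g[...,0]<18)
for c in blobs(mask,700,2500): print(cv2.boundingRect(c),rect(z,c,.015))
E
```

```text
clock: 2.35
tool_pos: [0.4587, -0.1675, 0.3137]
orientation: [180.0, 0.1, 6.6]
force: [-0.0, -0.1, -0.2]
opening: 0.0438
gripper_force: 0.0
[ 0.45867148 -0.16754045  0.3136874 ]
[[0.5265 0.2899 0.015 ]
 [0.5261 0.226  0.015 ]
 [0.5256 0.1608 0.015 ]
 [0.5237 0.0964 0.015 ]]
[[-0.00037108 -0.06395835]
 [-0.00054504 -0.06514694]
 [-0.00183651 -0.06440839]] board front [[0.447  0.3235 0.012 ]
 [0.4451 0.0677 0.012 ]]
(91, 36, 14, 133) [515.1 450.9 151.6  13.2  -6.9]
(510, 0, 21, 192) [515.8 -51.1 217.7  13.8   7. ]
```

View pics/w2.png

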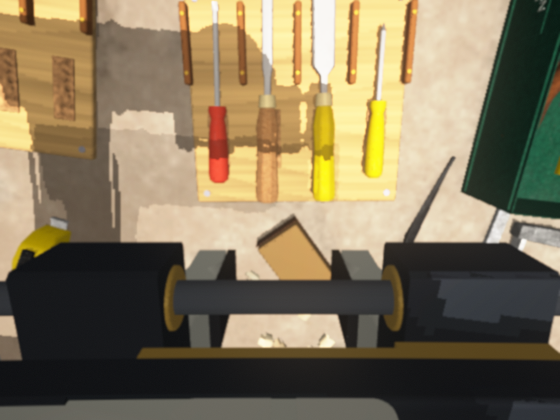

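The wrist view shows the four tools with their handles roughly upright: red at (218,144), narrow chisel at (267,148), wide chisel at (324,147) and short driver at (376,138). The board's front edge runs from about (199,200) to (396,200).

```bash
python3 - <<'E'
from h import *
z=np.load("w2.npz"); g=cv2.cvtColor(z["p"],cv2.COLOR_BGR2HSV); H,S,V=cv2.split(g)
F=rays(z,[(199,200),(396,199.5)],.012); print("front",F.round(4), np.linalg.norm(F[1]-F[0]))
top=rays(z,[(187,4),(415,5)],.028)
ms={"red":((H<6)|(H>174))&(S>150),"yel":(H>24)&(H<34)&(S>170),"nar":(H<17)&(V>90)&(S>110)}
for n,k in ms.items():
  k[:, :150]=0;k[:90]=0;k[215:]=0;k[:,410:]=0
  for c in blobs(k,300): print(n,cv2.boundingRect(c),cv2.contourArea(c),rect(z,c,.0275))
# blade/shank pixel points by hand: tip-end and butt of each tool
m=imaging.camera_model("wrist")
for n,a,b,zh in (("red",(216,30),(219,180),.027),("nar",(267,30),(267.5,198),.0285),("wide",(323.5,30),(324,198),.0285),("short",(382,30),(374.5,176),.0255)):
  P=rays(z,[a,b],zh); v=P[0]-P[1]; print(n,P[:,:2].round(4).tolist(),"yaw",np.degrees(np.arctan2(v[1],v[0])).round(1))
big=cv2.resize(z["p"][80:210,180:430],None,fx=3,fy=3,interpolation=cv2.INTER_CUBIC); cv2.imwrite("pics/w2b.png",big)
E
```

```text
front [[ 0.407  -0.0658  0.012 ]
 [ 0.4369 -0.3183  0.012 ]] 0.25430366960281936
red (210, 108, 19, 75) 1090.0 [480.5 -89.5  88.   20.8   4.4]
yel (315, 156, 21, 46) 797.5 [ 455.6 -221.5   56.2   24.9    7.9]
yel (367, 102, 20, 77) 1009.0 [ 507.9 -276.4   89.2   19.2    6.1]
nar (257, 109, 25, 95) 1978.0 [ 473.5 -150.2  113.4   29.     5.5]
nar (208, 106, 23, 79) 1518.5 [480.3 -89.2  92.8  26.3   4.4]
red [[0.606, -0.0774], [0.4391, -0.0919]] yaw 4.9
nar [[0.6124, -0.1335], [0.4237, -0.1536]] yaw 6.1
wide [[0.6195, -0.1953], [0.4318, -0.2235]] yaw 8.6
short [[0.6273, -0.2598], [0.4658, -0.2816]] yaw 7.7
```

View pics/w2b.png

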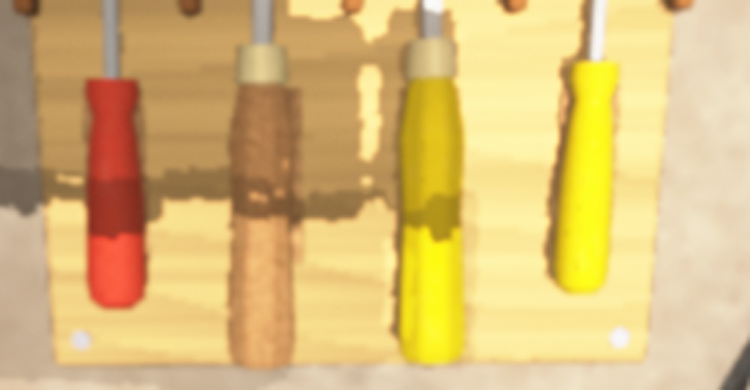

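Both racks and all the handles fit the given sizes. Full rack: yaw 6.8°, pads at x of about 0.49–0.51. Empty rack: yaw −0.8°, with pad row centre at (0.5255, 0.193). The red driver goes first.

```bash
python3 -m crank '[[[0.015,0.039,-0.025],[0,0,-1],0],[[0.015,0.0395,-0.025],[0,0,-1],0],[[0,0,-0.05],[0,0,0],0],[[0,0,-0.05],[0,0,0],0],[[0,0,-0.05],[0,0,0],0],[[0,0,-0.025],[0,0,0],0],[[0,0,0],[0,0,0],0],[[0,0,0],[0,0,0],0]]'
python3 - <<'E'
from h import *
print(ctrl.get_obs()["tool_pos"]); p,d=imaging.snapshot("wrist"); cv2.imwrite("pics/w3.png",p)
E
```

```text
clock: 3.2
tool_pos: [0.4896, -0.0853, 0.0901]
orientation: [180.0, 0.0, 4.9]
force: [-0.4, -0.9, -0.5]
opening: 0.0437
gripper_force: 0.0
[ 0.48960184 -0.08527368  0.0900625 ]
```

View pics/w3.png

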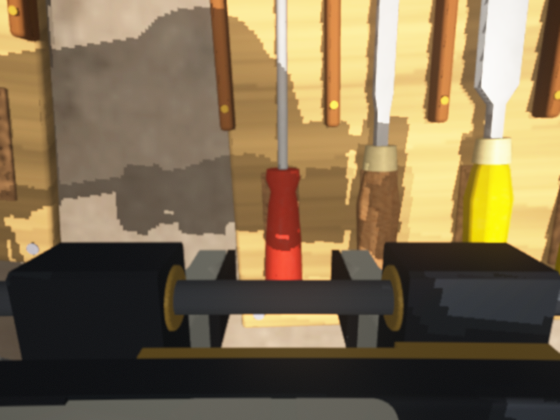

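The red handle at column 283 sits midway between the fingers (190–380), so I'll descend and grip.

```bash
python3 -m crank '[[[0,0,-0.04],[0,0,0],0],[[0,0,-0.025],[0,0,0],0],[[0,0,-0.008],[0,0,0],0],[[0,0,0],[0,0,0],0],[[0,0,0],[0,0,0],-1],[[0,0,0],[0,0,0],-1],[[0,0,0],[0,0,0],-1],[[0,0,0],[0,0,0],-1],[[0,0,0],[0,0,0],-1],[[0,0,0],[0,0,0],-1]]'
```

```text
clock: 4.25
tool_pos: [0.4899, -0.0862, 0.0175]
orientation: [-180.0, -0.1, 4.8]
force: [-1.0, 2.3, 7.3]
opening: 0.0217
gripper_force: 30.0
```

```bash
python3 -m crank '[[[0,0,0.02],[0,0,0],-1],[[0,0,0.04],[0,0,0],-1],[[0,0,0.04],[0,0,0],-1],[[0.007,0.037,0],[0,0,-1.1],-1],[[0.007,0.037,0],[0,0,-1.1],-1],[[0.007,0.037,0],[0,0,-1.1],-1],[[0.007,0.037,0],[0,0,-1.1],-1],[[0.006,0.035,0],[0,0,-1.1],-1],[[0,0,0],[0,0,0],-1],[[0,0,0],[0,0,0],-1]]'
python3 - <<'E'
from h import *
print(ctrl.get_obs()["tool_pos"]); p,d=imaging.snapshot("wrist"); cv2.imwrite("pics/w4.png",p)
E
```

```text
clock: 5.25
tool_pos: [0.5227, 0.0972, 0.1162]
orientation: [180.0, 0.0, -0.6]
force: [0.4, -0.9, -1.5]
opening: 0.0214
gripper_force: 30.0
[0.52271966 0.09723464 0.11624195]
```

View pics/w4.png

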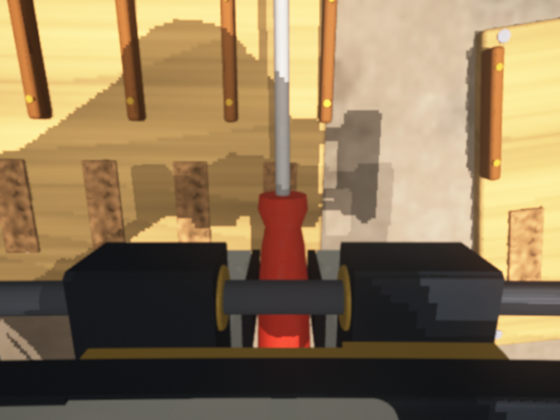

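The red driver is lined up with the rightmost pad (281,170) and sits midway between the strips at 230 and 327. I'll lower and release it.

```bash
python3 -m crank '[[[0,0,-0.045],[0,0,0],-1],[[0,0,-0.035],[0,0,0],-1],[[0,0,-0.012],[0,0,0],-1],[[0,0,-0.005],[0,0,0],-1],[[0,0,0],[0,0,0],-1],[[0,0,0],[0,0,0],-1]]'
```

```text
clock: 5.9
tool_pos: [0.5242, 0.0969, 0.021]
orientation: [-179.9, -0.1, -0.7]
force: [0.6, 0.1, -0.9]
opening: 0.0216
gripper_force: 30.0
```

```bash
python3 -m crank '[[[0,0,-0.0025],[0,0,0],-1],[[0,0,0],[0,0,0],-1],[[0,0,0],[0,0,0],-0.4],[[0,0,0],[0,0,0],-0.2],[[0,0,0],[0,0,0],0],[[0,0,0],[0,0,0],0],[[0,0,0],[0,0,0],0],[[0,0,0.03],[0,0,0],0],[[0,0,0.045],[0,0,0],0],[[0,0,0.045],[0,0,0],0],[[0,0,0],[0,0,0],0],[[0,0,0],[0,0,0],0]]'
```

```text
clock: 7.1
tool_pos: [0.5237, 0.0971, 0.1384]
orientation: [-179.9, -0.1, -0.7]
force: [-0.2, 0.4, -1.0]
opening: 0.0439
gripper_force: 0.0
```

```bash
python3 -m crank '[[[-0.005,-0.041,0],[0,0,1.1],0],[[-0.005,-0.041,0],[0,0,1.1],0],[[-0.005,-0.041,0],[0,0,1.1],0],[[-0.005,-0.041,0],[0,0,1.1],0],[[-0.005,-0.04,0],[0,0,1.1],0],[[-0.005,-0.04,0],[0,0,1.1],0],[[0,0,-0.04],[0,0,0],0],[[0,0,0],[0,0,0],0],[[0,0,0],[0,0,0],0]]'
python3 - <<'E'
from h import *
print(ctrl.get_obs()["tool_pos"]); p,d=imaging.snapshot("wrist"); q,_=imaging.snapshot("top"); cv2.imwrite("pics/w5.png",np.hstack([p[:,120:440],cv2.resize(q[110:225,145:385],(480,230))[:,:].repeat(1,0) if 0 else cv2.copyMakeBorder(cv2.resize(q[110:225,145:385],(480,230)),0,190,0,0,cv2.BORDER_CONSTANT)]))
E
```

```text
clock: 8.0
tool_pos: [0.492, -0.1474, 0.0961]
orientation: [180.0, 0.2, 5.9]
force: [-0.2, 0.2, 0.2]
opening: 0.0436
gripper_force: 0.0
[ 0.49198446 -0.14739808  0.09611523]
```

View pics/w5.png

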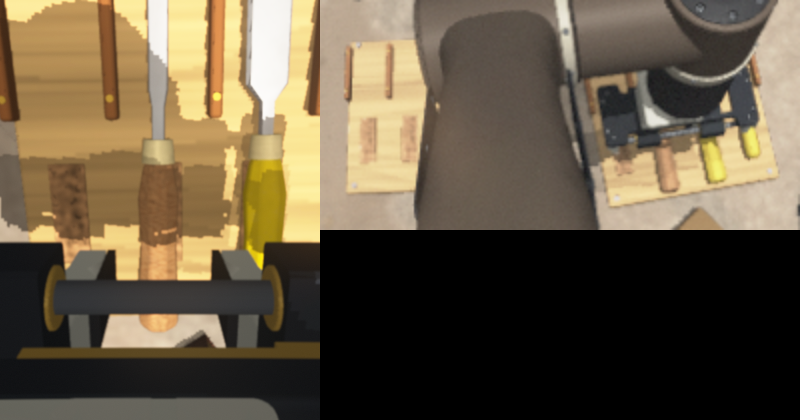

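The handle at column 160 sits between the fingers (66–260 in the crop), so I'll grip the narrow chisel.

```bash
python3 -m crank '[[[0.002,0.001,-0.04],[0,0,0],0],[[0,0,-0.03],[0,0,0],0],[[0,0,-0.008],[0,0,0],0],[[0,0,0],[0,0,0],0],[[0,0,0],[0,0,0],-1],[[0,0,0],[0,0,0],-1],[[0,0,0],[0,0,0],-1],[[0,0,0],[0,0,0],-1],[[0,0,0],[0,0,0],-1]]'
```

```text
clock: 9.0
tool_pos: [0.4963, -0.1462, 0.0204]
orientation: [180.0, -0.1, 5.9]
force: [-1.4, 2.3, 7.8]
opening: 0.025
gripper_force: 30.0
```

```bash
python3 -m crank '[[[0,0,0.02],[0,0,0],-1],[[0,0,0.04],[0,0,0],-1],[[0,0,0.04],[0,0,0],-1],[[0.004,0.038,0],[0,0,-0.85],-1],[[0.004,0.038,0],[0,0,-0.85],-1],[[0.004,0.038,0],[0,0,-0.85],-1],[[0.004,0.038,0],[0,0,-0.85],-1],[[0.004,0.038,0],[0,0,-0.85],-1],[[0.004,0.039,0],[0,0,-0.85],-1],[[0.003,0.039,0],[0,0,-0.85],-1],[[0.002,0.039,0],[0,0,-0.75],-1],[[0,0,0],[0,0,0],-1]]'
python3 -m crank '[[[0,0,0],[0,0,0],-1],[[0,0,0],[0,0,0],-1]]'
python3 - <<'E'
from h import *
print(ctrl.get_obs()["tool_pos"]); p,d=imaging.snapshot("wrist"); cv2.imwrite("pics/w6.png",p)
E
```

```text
clock: 10.2
tool_pos: [0.5248, 0.1646, 0.1193]
orientation: [-179.9, -0.1, -0.6]
force: [-0.2, -0.9, -1.5]
opening: 0.0253
gripper_force: 30.0
clock: 10.4
tool_pos: [0.5236, 0.16, 0.1189]
orientation: [180.0, 0.0, -0.8]
force: [-0.4, -0.2, -2.5]
opening: 0.0252
gripper_force: 30.0
[0.52363639 0.1599741  0.11892907]
```

View pics/w6.png

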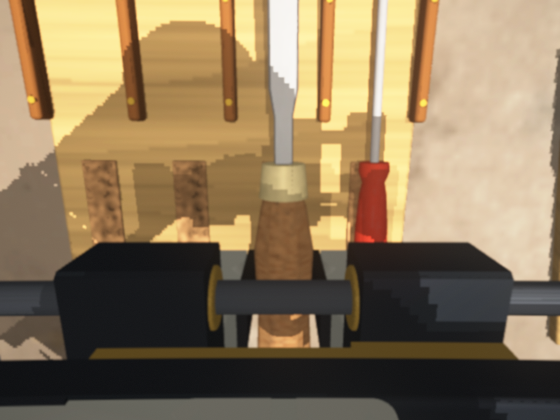

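The red driver lies straight in the rightmost bay (375,200), and the narrow chisel is over its own bay between the strips at 228 and 326. I'll lower it.

```bash
python3 -m crank '[[[0,0.001,-0.045],[0,0,0],-1],[[0,0,-0.035],[0,0,0],-1],[[0,0,-0.013],[0,0,0],-1],[[0,0,-0.005],[0,0,0],-1],[[0,0,0],[0,0,0],-1],[[0,0,0],[0,0,0],-1],[[0,0,0],[0,0,0],-1]]'
```

```text
clock: 11.15
tool_pos: [0.5251, 0.1621, 0.0223]
orientation: [-179.9, -0.1, -0.8]
force: [-0.2, -0.8, -1.6]
opening: 0.0252
gripper_force: 30.0
```

Next: lower a little more, release, rise, and move to the wide chisel at (0.506, −0.213), yaw 8.

```bash
python3 -m crank '[[[0,0,-0.0015],[0,0,0],-1],[[0,0,0],[0,0,0],-1],[[0,0,0],[0,0,0],-0.4],[[0,0,0],[0,0,0],-0.2],[[0,0,0],[0,0,0],0],[[0,0,0],[0,0,0],0],[[0,0,0],[0,0,0],0],[[0,0,0.03],[0,0,0],0],[[0,0,0.045],[0,0,0],0],[[0,0,0.02],[0,0,0],0],[[0,0,0],[0,0,0],0]]'
python3 -m crank '[[[-0.002,-0.047,0],[0,0,1.1],0],[[-0.002,-0.047,0],[0,0,1.1],0],[[-0.002,-0.047,0],[0,0,1.1],0],[[-0.002,-0.047,0],[0,0,1.1],0],[[-0.002,-0.047,0],[0,0,1.1],0],[[-0.002,-0.047,0],[0,0,1.1],0],[[-0.003,-0.047,0],[0,0,1.1],0],[[-0.003,-0.046,0],[0,0,1.1],0],[[0,0,-0.02],[0,0,0],0],[[0,0,0],[0,0,0],0],[[0,0,0],[0,0,0],0]]'
python3 - <<'E'
from h import *
print(ctrl.get_obs()["tool_pos"]); p,d=imaging.snapshot("wrist"); cv2.imwrite("pics/w7.png",p)
E
```

```text
clock: 12.25
tool_pos: [0.526, 0.1628, 0.1181]
orientation: [-179.8, -0.3, -0.8]
force: [0.6, 0.9, 0.0]
opening: 0.0437
gripper_force: 0.0
clock: 13.35
tool_pos: [0.5054, -0.2132, 0.0939]
orientation: [-180.0, 0.1, 8.0]
force: [0.0, -0.9, 0.2]
opening: 0.0434
gripper_force: 0.0
[ 0.50542511 -0.21317511  0.09386995]
```

View pics/w7.png

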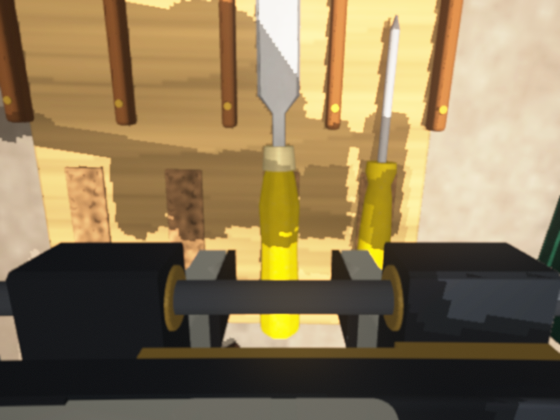

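The wide chisel's handle (280) sits between the fingers with room on both sides. I'll grip it, lift and carry it to (0.526, 0.2255).

```bash
python3 -m crank '[[[0,0.001,-0.04],[0,0,0],0],[[0,0,-0.028],[0,0,0],0],[[0,0,-0.008],[0,0,0],0],[[0,0,0],[0,0,0],0],[[0,0,0],[0,0,0],-1],[[0,0,0],[0,0,0],-1],[[0,0,0],[0,0,0],-1],[[0,0,0],[0,0,0],-1],[[0,0,0],[0,0,0],-1]]'
python3 -m crank '[[[0,0,0.02],[0,0,0],-1],[[0,0,0.04],[0,0,0],-1],[[0,0,0.04],[0,0,0],-1],[[0.002,0.04,0],[0,0,-0.8],-1],[[0.002,0.04,0],[0,0,-0.8],-1],[[0.002,0.04,0],[0,0,-0.8],-1],[[0.002,0.04,0],[0,0,-0.8],-1],[[0.002,0.04,0],[0,0,-0.8],-1],[[0.002,0.04,0],[0,0,-0.8],-1],[[0.002,0.04,0],[0,0,-0.8],-1],[[0.002,0.04,0],[0,0,-0.8],-1],[[0.002,0.04,0],[0,0,-0.8],-1]]'
```

```text
clock: 14.3
tool_pos: [0.5071, -0.2123, 0.0199]
orientation: [180.0, -0.1, 8.0]
force: [-0.9, 2.6, 6.8]
opening: 0.025
gripper_force: 30.0
clock: 15.5
tool_pos: [0.5238, 0.1492, 0.1189]
orientation: [-180.0, -0.0, 0.8]
force: [0.6, 0.0, -1.1]
opening: 0.0251
gripper_force: 30.0
```

```bash
python3 -m crank '[[[0.001,0.039,0],[0,0,-0.8],-1],[[0.001,0.038,0],[0,0,-0.8],-1],[[0,0,0],[0,0,0],-1],[[0,0,0],[0,0,0],-1],[[0,0,0],[0,0,0],-1]]'
python3 - <<'E'
from h import *
print(ctrl.get_obs()["tool_pos"]); p,d=imaging.snapshot("wrist"); cv2.imwrite("pics/w8.png",p)
E
```

```text
clock: 16.0
tool_pos: [0.5257, 0.2239, 0.1185]
orientation: [180.0, 0.0, -0.8]
force: [-0.6, 0.2, -1.6]
opening: 0.0251
gripper_force: 30.0
[0.52574927 0.22392809 0.11847106]
```

View pics/w8.png

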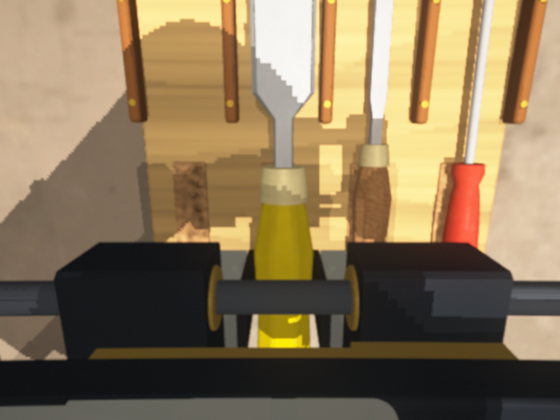

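The narrow chisel lies straight in its bay (372,190). The wide chisel is over its own bay, so I'll lower it with a 2 mm shift to the left and release.

```bash
python3 -m crank '[[[0,0.002,-0.045],[0,0,0],-1],[[0,0,-0.035],[0,0,0],-1],[[0,0,-0.013],[0,0,0],-1],[[0,0,-0.005],[0,0,0],-1],[[0,0,0],[0,0,0],-1],[[0,0,0],[0,0,0],-1],[[0,0,0],[0,0,0],-1]]'
```

```text
clock: 16.75
tool_pos: [0.5271, 0.2272, 0.0219]
orientation: [-179.9, -0.1, -0.8]
force: [-0.1, -0.4, -1.6]
opening: 0.025
gripper_force: 30.0
```

```bash
python3 -m crank '[[[0,0,-0.0015],[0,0,0],-1],[[0,0,0],[0,0,0],-1],[[0,0,0],[0,0,0],-0.4],[[0,0,0],[0,0,0],-0.2],[[0,0,0],[0,0,0],0],[[0,0,0],[0,0,0],0],[[0,0,0],[0,0,0],0],[[0,0,0.03],[0,0,0],0],[[0,0,0.045],[0,0,0],0],[[0,0,0.02],[0,0,0],0],[[0,0,0],[0,0,0],0]]'
python3 -m crank '[[[-0.001,-0.046,0],[0,0,0.7],0],[[-0.001,-0.046,0],[0,0,0.7],0],[[-0.001,-0.046,0],[0,0,0.7],0],[[-0.001,-0.046,0],[0,0,0.7],0],[[-0.001,-0.046,0],[0,0,0.7],0],[[-0.001,-0.046,0],[0,0,0.7],0],[[-0.001,-0.046,0],[0,0,0.7],0],[[-0.001,-0.046,0],[0,0,0.7],0],[[-0.001,-0.045,0],[0,0,0.7],0],[[-0.002,-0.045,0],[0,0,0.7],0],[[-0.002,-0.045,0],[0,0,0.7],0],[[0,0,0],[0,0,0],0]]'
python3 -m crank '[[[0,0,-0.02],[0,0,0],0],[[0,0,0],[0,0,0],0]]'
python3 - <<'E'
from h import *
print(ctrl.get_obs()["tool_pos"]); p,d=imaging.snapshot("wrist"); cv2.imwrite("pics/w9.png",p)
E
```

```text
clock: 17.85
tool_pos: [0.528, 0.228, 0.1177]
orientation: [-179.8, -0.3, -0.8]
force: [-0.3, -0.1, -0.8]
opening: 0.0439
gripper_force: 0.0
clock: 19.05
tool_pos: [0.5118, -0.2805, 0.1127]
orientation: [-180.0, 0.1, 6.7]
force: [0.4, 0.6, -0.1]
opening: 0.0438
gripper_force: 0.0
clock: 19.25
tool_pos: [0.5109, -0.276, 0.0911]
orientation: [-179.9, 0.3, 6.8]
force: [-0.7, -0.3, -0.6]
opening: 0.0437
gripper_force: 0.0
[ 0.51085769 -0.27595856  0.09112036]
```

View pics/w9.png

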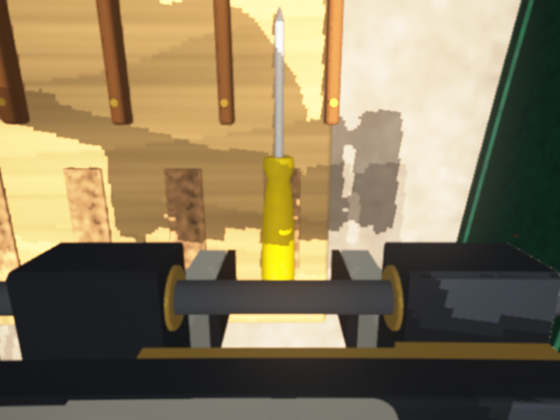

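The short driver's handle (279) is centred between the fingers. Before descending I'll check clearance to the toolbox, at the right of the picture (490,170).

```bash
python3 - <<'E'
from h import *
z=np.load("w2.npz"); d=z["d"]; v,u=np.mgrid[0:240,420:560]
n=cv2.undistortPoints(np.c_[u.ravel(),v.ravel()].astype(float).reshape(-1,1,2),z["mtx"],z["D"]).reshape(-1,2)
D=d[v.ravel(),u.ravel()]; X=(np.c_[n,np.ones(len(n))]*D[:,None]-z["t"])@z["R"]; X=X[D>0]
s=X[(X[:,2]>.06)&(X[:,0]<.62)]; print(len(s)); i=np.argsort(-s[:,1])[:5]; print(s[i].round(3))
s=s[s[:,0]<.57]; print(s[np.argsort(-s[:,1])[:5]].round(3))
E
```

```text
6292
[[ 0.484 -0.398  0.107]
 [ 0.59  -0.398  0.106]
 [ 0.553 -0.398  0.108]
 [ 0.587 -0.398  0.108]
 [ 0.554 -0.398  0.106]]
[[ 0.484 -0.398  0.107]
 [ 0.553 -0.398  0.108]
 [ 0.554 -0.398  0.106]
 [ 0.481 -0.398  0.108]
 [ 0.548 -0.398  0.106]]
```

The gripper clears the toolbox wall (y = −0.398) by about 20 mm, so I'll grip and carry the short driver.

```bash
python3 -m crank '[[[0.002,0.001,-0.04],[0,0,0],0],[[0,0,-0.025],[0,0,0],0],[[0,0,-0.01],[0,0,0],0],[[0,0,0],[0,0,0],0],[[0,0,0],[0,0,0],0],[[0,0,0],[0,0,0],-1],[[0,0,0],[0,0,0],-1],[[0,0,0],[0,0,0],-1],[[0,0,0],[0,0,0],-1],[[0,0,0],[0,0,0],-1],[[0,0,0],[0,0,0],-1]]'
```

```text
clock: 20.4
tool_pos: [0.5155, -0.2754, 0.0196]
orientation: [180.0, -0.0, 6.9]
force: [-1.5, 0.3, 5.4]
opening: 0.0192
gripper_force: 30.0
```

```bash
python3 -m crank '[[[0,0,0.02],[0,0,0],-1],[[0,0,0.04],[0,0,0],-1],[[0,0,0.04],[0,0,0],-1],[[0.001,0.04,0],[0,0,-0.55],-1],[[0.001,0.04,0],[0,0,-0.55],-1],[[0.001,0.04,0],[0,0,-0.55],-1],[[0.001,0.04,0],[0,0,-0.55],-1],[[0.001,0.04,0],[0,0,-0.55],-1],[[0.001,0.04,0],[0,0,-0.55],-1],[[0.001,0.04,0],[0,0,-0.55],-1],[[0.001,0.04,0],[0,0,-0.55],-1],[[0.001,0.04,0],[0,0,-0.55],-1]]'
python3 -m crank '[[[0,0.041,0],[0,0,-0.55],-1],[[0.001,0.041,0],[0,0,-0.55],-1],[[0,0.041,0],[0,0,-0.55],-1],[[0.001,0.041,0],[0,0,-0.55],-1],[[0,0.041,0],[0,0,-0.55],-1],[[0,0,0],[0,0,0],-1],[[0,0,0],[0,0,0],-1],[[0,0,0],[0,0,0],-1]]'
python3 - <<'E'
from h import *
print(ctrl.get_obs()["tool_pos"]); p,d=imaging.snapshot("wrist"); cv2.imwrite("pics/w10.png",p)
E
```

```text
clock: 21.6
tool_pos: [0.5237, 0.0863, 0.1189]
orientation: [180.0, 0.0, 1.9]
force: [1.0, 0.0, -1.3]
opening: 0.0192
gripper_force: 30.0
clock: 22.4
tool_pos: [0.5257, 0.2889, 0.1186]
orientation: [180.0, 0.1, -0.8]
force: [-0.5, 0.5, -0.8]
opening: 0.0194
gripper_force: 30.0
[0.52569873 0.28887508 0.11858185]
```

View pics/w10.png

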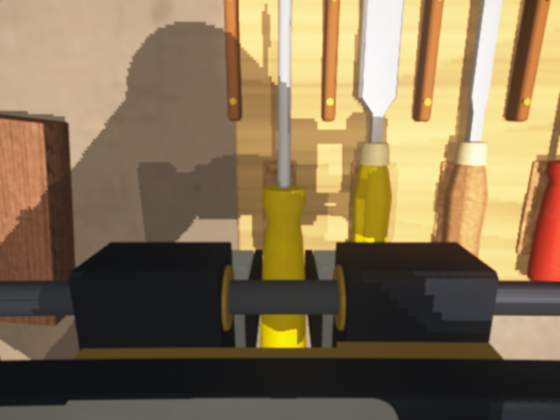

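The short driver (284) is centred on the leftmost bay (strips at 234 and 330), and the wide chisel lies well in its bay. I'll lower, release, rise and back away for a check.

```bash
python3 -m crank '[[[0,0.001,-0.045],[0,0,0],-1],[[0,0,-0.035],[0,0,0],-1],[[0,0,-0.013],[0,0,0],-1],[[0,0,-0.005],[0,0,0],-1],[[0,0,0],[0,0,0],-1],[[0,0,0],[0,0,0],-1],[[0,0,0],[0,0,0],-1]]'
python3 -m crank '[[[0,0,-0.0015],[0,0,0],-1],[[0,0,0],[0,0,0],-1],[[0,0,0],[0,0,0],-0.4],[[0,0,0],[0,0,0],-0.2],[[0,0,0],[0,0,0],0],[[0,0,0],[0,0,0],0],[[0,0,0],[0,0,0],0],[[0,0,0.03],[0,0,0],0],[[0,0,0.045],[0,0,0],0],[[0,0,0.045],[0,0,0],0],[[0,0,0.045],[0,0,0],0],[[0,0,0],[0,0,0],0]]'
python3 -m crank '[[[-0.02,-0.03,0.04],[0,0,0],0],[[-0.02,-0.03,0.04],[0,0,0],0],[[-0.02,-0.04,0.04],[0,0,0],0],[[-0.02,0,0],[0,0,0],0],[[0,0,0],[0,0,0],0],[[0,0,0],[0,0,0],0],[[0,0,0],[0,0,0],0]]'
python3 - <<'E'
from h import *
m=imaging.camera_model("wrist"); z=dict(m); p,d=imaging.snapshot("wrist"); cv2.imwrite("pics/w11.png",p); np.savez("w11.npz",p=p,d=d,**m)
g=cv2.cvtColor(p,cv2.COLOR_BGR2HSV); H,S,V=cv2.split(g)
# expected bay lines drawn
q=p.copy(); a=np.radians(-0.8)
for y in(.096,.032,-.032,-.096):
  f=lambda x: [.5255+(x+.04)*np.cos(a)-y*np.sin(a), .1933+(x+.04)*np.sin(a)+y*np.cos(a), .027]
  A,B=proj(m,[f(-.1),f(.08)]); cv2.line(q,tuple(map(int,A)),tuple(map(int,B)),(255,0,255),1)
cv2.imwrite("pics/w11b.png",q)
ms={"red":((H<6)|(H>174))&(S>150),"yel":(H>23)&(H<34)&(S>165),"nar":(H<17)&(V>90)&(S>110)}
for n,k in ms.items():
  k[240:]=0
  for c in blobs(k,300): print(n,cv2.boundingRect(c),rect(z,c,.0275))
E
```

```text
clock: 23.15
tool_pos: [0.527, 0.2914, 0.0227]
orientation: [-179.9, -0.1, -0.8]
force: [-0.4, -0.3, -0.7]
opening: 0.0192
gripper_force: 30.0
clock: 24.35
tool_pos: [0.5292, 0.2929, 0.192]
orientation: [-179.6, -0.5, -0.7]
force: [0.4, 0.2, 0.1]
opening: 0.0439
gripper_force: 0.0
clock: 25.05
tool_pos: [0.4525, 0.2019, 0.2915]
orientation: [180.0, 0.0, -0.8]
force: [0.4, 0.2, -0.5]
opening: 0.0438
gripper_force: 0.0
red (366, 76, 20, 83) [514.5  95.8  88.8  21.5   2.7]
yel (249, 77, 24, 104) [503.3 224.7 113.1  25.6  -1.3]
yel (194, 74, 21, 83) [519.4 287.   88.4  20.5  -2.9]
nar (305, 77, 26, 104) [ 5.024e+02  1.610e+02  1.132e+02  2.720e+01 -3.000e-01]
nar (360, 74, 29, 87) [514.4  98.   93.1  30.    1.5]
nar (0, 42, 61, 146) [518.6 478.4 150.5  58.   -6.7]
nar (508, 0, 12, 87) [587.  -43.6  84.2   9.1   7.5]
nar (401, 0, 15, 52) [6.07e+02 6.76e+01 4.79e+01 1.21e+01 1.00e-01]
nar (343, 0, 12, 51) [608.7 130.   46.9  10.1  -0.8]
nar (225, 0, 11, 51) [ 6.104e+02  2.538e+02  4.690e+01  9.600e+00 -6.000e-01]
nar (163, 0, 14, 50) [611.4 316.   45.9  10.4  -1. ]
```

View pics/w11b.png

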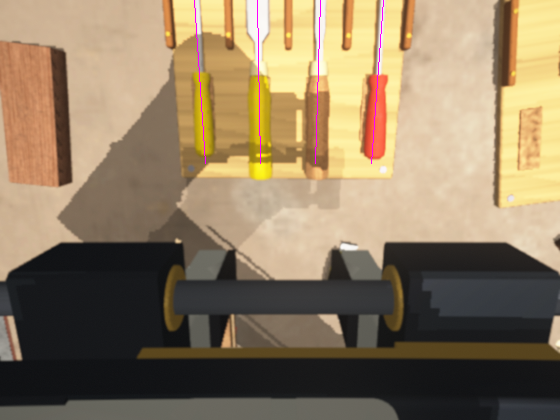

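All four tools lie in their mirrored bays: short driver (203,113), wide chisel (260,128), narrow chisel (317,128) and red driver (376,117). Each is within about 3° of its bay line and 3 mm sideways, and the gripper is clear of everything.

```bash
python3 -c "
from plant import close_job
print(close_job())"
```

```text
the job is handed in; nothing more can be done
None
```

All four tools are in the empty rack in reverse order, straight in their bays with handles towards the robot; the job was handed in at about 25 s, and no verdict came back.

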